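# Raise the counterweighted lane stop and push the bowl through

### The arm

A 6-joint arm with a two-finger parallel gripper is mounted at the origin on a cart in front of the work surface, level with it; the furniture and walls round the work are solid. World frame = base frame: x ahead of the robot, y to its left, z up, the work surface at z = 0. Lengths are in m, angles in rad, forces in N, time in s.
With the tool pointing down it reaches from about 0.35 to 0.775 m from the base axis. Payload 5.5 kg.
Tool frame: the origin (TCP) lies at the very end of the fingers, on their centre line; the grasp point (between the pads) lies 19 mm behind it; z points along the fingers, y is the direction in which the jaws open and shut (so a half turn about z gives the same grasp; the last joint's range is limited). The gripper opens to 85 mm and grips with 20 to 120 N. Pads are 22 mm wide; open, the fingers measure 114 mm over their backs; the gripper's body (76 mm by 85 mm) begins 54 mm behind the grasp point. The pads swing forward as they close: fully open they stand 13 mm farther back than shut.
Start: joints at [1.044, 0.313, 0.046, 1.304, 0, 1.431], TCP at [0.217, 0.533, 0.231] pointing down, gripper open.
Joint ranges: [-2.76, 2.76], [-0.86, 1.69], [-1.03, 1.26], [-2.2, 2.34], [-1.47, 1.5], [-3.14, 3.14]. Speed limits (rad/s): [2.57, 2.57, 3.14, 3.14, 3.14, 3.14].

### API

Orientations are given as a unit quaternion [w, x, y, z].
In Python, from workcell import get_state, read_camera, hand_in, find_in, silhouettes gives the robot as it stands. The module is installed in compiled form; this text tells all that it offers.
- The arm moves only by the tool send_rows, never from a script. Its argument "deltas" is a list that holds one entry, the list of rows, each a list of 6 numbers: the shift along the world's x, y, z in cm, then the turn, a rotation vector about the world's x, y, z in degrees. In form: [[[dx, dy, dz, wx, wy, wz], ...]]. A call has 1 to 12 rows; each row is the pose to reach, as a shift and turn from the pose commanded when the call began; what a row does not reach only later rows make up. A row lasts 1/10 s, in which the tool goes at most 50 mm and 8.59 degrees, less where a joint would pass 70% of its speed; a pose out of reach is approached as far as the arm can. A call with a gripper value outside its range is refused whole. "jaw" is the opening, from -1 (shut) to 1 (fully open), so that 0 is half open, set as the call begins (left out, the last holds). The fingers move at their own pace and stop on an object; "force" is the grip in N (left out, the last holds). Time passes only in rows, so rows that repeat a pose let the fingers close. It gives the time, the measured TCP pose, the force and the opening at its end, in the units of the state.
- get_state(): the state, without advancing time (a new reading comes with each control period).
- read_camera(name): name is "scene" or "side" or "wrist"; returns a dict with "img" (400x640x3 uint8, red, green, blue), "z_map" (400x640 float32, m along the optical axis (not along the pixel's ray), 0 where there is no reading), "vfov" (degrees; the focal length in pixels is half the picture's height over the tangent of half this angle, whatever the lens; pixels are square), "cx", "cy" (the principal point, pixels), "R" (3x3) and "t" (3): a world point X has camera coordinates R X + t; the wrist camera has in their place "hand_eye" (4x4, takes a point from camera to tool coordinates, whose origin is the TCP and whose axes are the flange's). Camera axes: x right, y down, z forward; pixel columns grow to the right and rows downward; lengths in m; the calibration is good to about 2 mm. A picture is of the moment at which its call begins: read the wrist's pose just before it.
- hand_in(): hands the job in, once; it reports no verdict.
Trained networks look in a picture, given as the dict that the camera call returned (one of the last four; its "shot" number tells which), for a name from the list of things; names that differ only in an ending like _2 or _b are one class to them, and where a whole thing is asked for, a point or a joint stands for the part that bears it (a point fixed in the world has none). Each returns a list of dicts, best first, with "conf" (0 to 1); they miss things now and then, are a little off and sometimes report something else, mostly with a low value. They report only what shows in the picture. A call takes as long as a camera call. They do not tell look-alikes from the thing itself.
- find_in(picture, thing): "box" ([centre column, centre row, width, height] in pixels, round what is visible of it).
- silhouettes(picture, thing): "mask" (400x640 bool, what is visible of it) and "box" ([centre column, centre row, width, height] in pixels, round what is visible of it).
The state is a dict: "clock": time; "joint_pos": joint angles; "qvel": joint speeds; "tau": joint torques, N m; "tcp_pos": TCP position; "orientation": TCP orientation; "wrist_force": force on the tool from outside, world axes, zero at the start; "ft_torque": the same for the moment, N m; "finger_gap": finger opening in m.
Only numpy, scipy, OpenCV 4.12 (cv2) and the standard library are available. Lean on these libraries where they do the work, as an engineer would, in place of code of your own. Each camera call takes 0.05 s, during which the arm holds its last target.

### The job

Open the bench feed lane: push the red-and-white barrier arm up by its yellow paddle, past its balance point, so that it stays raised by itself. Then push the yellow bowl along the lane, past the raised arm, until it stands on the green bay at the far right end. Only push, gently: do not grip or lift anything, and leave the other things on the bench where they are.

Things in the scene. Friction and masses are not known exactly. Their poses are not given: they have to be found in the camera images.
- lane: Fixed feed lane. Origin on the bench under its middle; x away from the robot across it, y to the left along it, z up. Deck 370 mm long, top 6 mm up, between two grey guides 108 mm apart inside, tops 46 mm up. A black stop closes the right end, inner face at y = -177 mm. The barrier arm crosses the lane at y = 0; a rest for it on the near guide at y = 0 reaches 52 mm.
- barrier (a joint): Angle (rad) of the counterweighted barrier arm: 0 = lowered, level across the lane towards the robot; grows as its near end swings up and away from the robot about a level hinge along the lane's y; 1.9 = raised, leaning a little back on its stop. Below about 1.0 (balance) it falls shut when let go, above it falls open and stays. Raising takes 1 to 3 N at the paddle.
- barrier_hinge (a point): Fixed point on the arm's hinge axis in the plane of the arm, at (74, 0, 60) mm in the lane frame. The bracket round it spans x 57 to 91 mm, y +-45 mm, 74 mm high, with a steel counterweight on top of the hinge. From here a 16 mm red-and-white bar runs 145 mm at hinge height towards the robot, then steps up to the paddle; two black pegs hang from it over the lane.
- paddle_under (a point): Middle of the underside of the yellow push paddle on the arm's near end; moves with it. Plate 56 mm along the arm x 96 mm wide (lane y) x 10 mm thick. Arm lowered: level, underside 105 mm above the bench, this point 192 mm nearer the robot than the hinge and 45 mm higher; free space under it down to the bench, open from the robot's side.
- bowl_mid (a point): Centre of the loose small yellow bowl with a grey rim that stands in the lane left of the arm: 95 mm across the rim, narrower at the foot, 36 mm high, hollow, 60 g; this point is on its axis, half-way up (18 mm above the deck).
- bay (a point): Centre of the green bay, on the deck at the right end of the lane, at (0, -121, 6) mm in the lane frame; the green patch is 110 mm along the lane x 106 mm. A bowl touching the end stop is centred 9 mm beyond this point.
- spare_bowl: Another small yellow bowl, 95 x 36 mm, on the bench left of the lane, origin under its centre: leave alone.
- tape: Loose roll of brown tape, 94 mm across, 48 mm high, on the bench at the left: leave alone.
- counter: Loose grey hand tally counter, 50 x 67 x 24 mm, on the bench left of the paddle, origin under its middle: leave alone.
- spray: Loose white spray bottle with blue head, 192 mm high, 62 x 81 mm, at the back left: leave alone.
- cutters: Loose red-handled nippers, 46 x 122 x 10 mm, at the front left: leave alone.
- pen: Loose black-and-white marker, 133 mm long, 17 mm thick, lying at the left: leave alone.
Not all that is in view belongs to the job. Leave any black or blue look-alike of the part that bears bowl_mid alone.

How it is judged:
By the outcome, as a careful person would: the job done as asked, in the order asked, and still so for the second after the job is handed in, with the robot touching nothing.
It also fails if it takes over 58 s, if anything falls off the work surface, if the arm or the gripper's body presses on something with over 40 N, if the wrist force passes 120 N, or if a joint passes its speed limit or range.

## Working session

There is one attempt and no reset: what is moved stays moved. The work goes in short steps, Python scripts to look and compute and a tool call to move; the robot and the scene stay as the last step left them, time stands still between calls to the robot, and variables do not carry over. Pictures are saved under pics/ and viewed, and the job is handed in when it is done.

Besides the shell and the picture viewer there is one more tool, called after "Emit:" in YAML: its name, and indented under it one key for each argument. send_rows: Moves the arm, as the interface text tells. Its arguments: {"type":"object","properties":{"deltas":{"type":"array","items":{"type":"array","items":{"type":"array","items":{"type":"number"}}}},"jaw":{"type":"number"},"force":{"type":"number"}},"required":["deltas"]}

```bash
mkdir -p pics; cat > h.py <<'E'
import numpy as np, cv2
from workcell import *
def f(p): return p["img"].shape[0]/2/np.tan(np.radians(p["vfov"])/2)
def save(p,n): cv2.imwrite("pics/"+n,cv2.cvtColor(p["img"],cv2.COLOR_RGB2BGR))
def world(p):
    F=f(p);z=p["z_map"];v,u=np.mgrid[:400,:640]
    c=np.stack([(u-p["cx"])/F*z,(v-p["cy"])/F*z,z],-1)
    W=(c-p["t"])@np.asarray(p["R"])
    W[z==0]=np.nan
    return W
def proj(p,X):
    c=np.asarray(p["R"])@np.asarray(X)+p["t"];F=f(p)
    return c[0]/c[2]*F+p["cx"],c[1]/c[2]*F+p["cy"]
E
python3 - <<'E'
from h import *
for n in ["scene","side"]:
    p=read_camera(n);save(p,n+"0.png");W=world(p)
    print(n,"cam at",-np.asarray(p["R"]).T@p["t"])
    for th in ["lane","barrier","paddle_under","bowl_mid","counter"]:
        for d in silhouettes(p,th)[:3]:
            m=d["mask"]; w=W[m]; print(th,round(d["conf"],2),np.round(d["box"]),np.round(np.nanmedian(w,0),3),np.round(np.nanpercentile(w,[3],axis=0),3),np.round(np.nanpercentile(w,[97],axis=0),3))
print(get_state())
E
```

```text
scene cam at [-0.02776671  0.84756766  0.79681423]
lane 0.86 [408. 158.  44.  52.] [ 0.542 -0.234  0.037] [[ 0.462 -0.38   0.002]] [[ 0.642 -0.137  0.116]]
barrier 0.57 [408. 154.  43.  18.] [ 0.491 -0.18   0.114] [[ 0.458 -0.22   0.059]] [[ 0.558 -0.134  0.117]]
paddle_under 0.91 [408. 155.  38.  20.] [ 0.489 -0.18   0.113] [[ 0.458 -0.225  0.057]] [[ 0.554 -0.134  0.117]]
paddle_under 0.33 [203. 234.  34.  82.] [0.668 0.427 0.102] [[0.655 0.399 0.015]] [[0.702 0.447 0.19 ]]
bowl_mid 0.76 [422. 215.  37.  28.] [ 0.385 -0.078  0.017] [[ 0.339 -0.106 -0.   ]] [[ 0.423 -0.018  0.036]]
counter 0.54 [395. 238.  18.  16.] [0.387 0.058 0.02 ] [[ 0.371  0.032 -0.   ]] [[0.411 0.073 0.024]]
counter 0.54 [409. 159.  42.  47.] [ 0.542 -0.233  0.036] [[ 0.462 -0.38   0.002]] [[ 0.641 -0.137  0.116]]
side cam at [ 0.24048329 -1.0695774   0.77224759]
lane 0.75 [364. 275. 109. 102.] [ 0.606 -0.233  0.025] [[ 0.475 -0.384  0.003]] [[ 0.729 -0.08   0.128]]
barrier 0.73 [301. 170.  24.  19.] [0.58  0.444 0.033] [[0.538 0.421 0.001]] [[0.624 0.509 0.05 ]]
barrier 0.64 [353. 247.  98.  41.] [ 0.586 -0.
[... 494 characters left out ...]

{'clock': 0.6, 'joint_pos': array([ 1.04439030e+00,  3.13188957e-01,  4.60768930e-02,  1.30356437e+00,
       -2.22093835e-05,  1.43116877e+00]), 'qvel': array([ 7.94540283e-04, -1.44757863e-03,  1.50172644e-03,  1.74284618e-03,
       -2.06700961e-05,  6.35166888e-04]), 'tau': array([-7.15057649e-04, -4.80151963e+01,  2.98664421e+01,  3.84505265e-04,
       -7.16654426e-05, -5.30679671e-06]), 'tcp_pos': array([0.2169461 , 0.53255051, 0.23132001]), 'orientation': array([3.00901050e-05, 1.92186045e-01, 9.81358508e-01, 5.30208391e-05]), 'wrist_force': array([-0.14911227,  0.41070324, -0.22230349]), 'ft_torque': array([ 0.03488482,  0.02710917, -0.02442356]), 'finger_gap': 0.08581366674609221}
```

View pics/scene0.png

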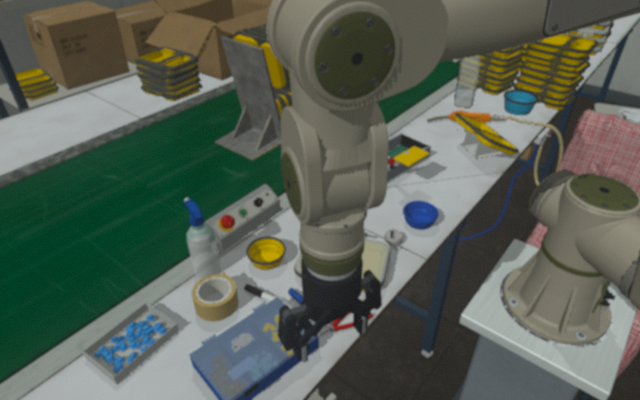

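View pics/side0.png

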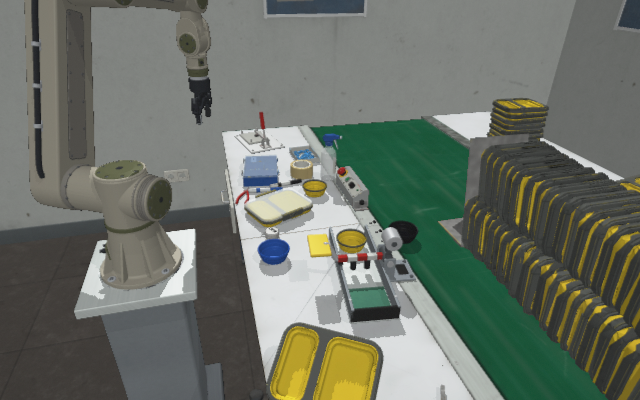

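```bash
python3 - <<'E'
from h import *
p=read_camera("side");W=world(p);np.save("side0.npy",W)
c=p["img"][190:330,230:430];cv2.imwrite("pics/side0c.png",cv2.cvtColor(cv2.resize(c,(800,560),interpolation=cv2.INTER_CUBIC),cv2.COLOR_RGB2BGR))
E
```

```text
(no output)
```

View pics/side0c.png

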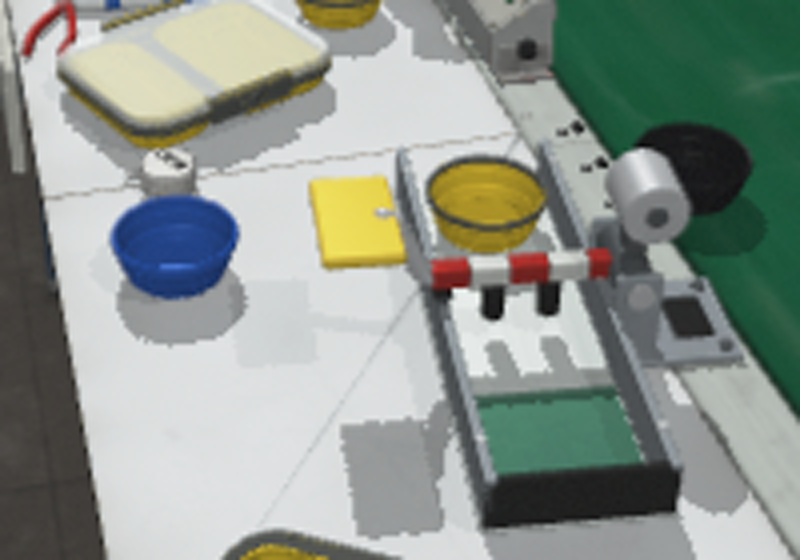

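The bowl in the lane (side, px 350,240) is yellow with a grey rim, so it is the target. The other candidates are the blue bowl at 275,252, the black one on the belt at 402,232, and the spare yellow one outside the lane at 315,187. Next I'll fit the lane frame.

```bash
python3 - <<'E'
from h import *
from scipy.optimize import least_squares
W=np.load("side0.npy");p=read_camera("side");img=p["img"].astype(int);ws=world(p)
z=W[...,2]
roi=np.zeros(z.shape,bool);roi[190:330,230:430]=1
def rect(m,n):
    P=W[m][:,:2].astype(np.float32)
    print(n,len(P),cv2.minAreaRect(P*1000),np.round(np.median(W[m],0),4))
pm=roi&(z>.108)&(z<.121)&(W[...,0]<.54)&(W[...,0]>.42)
rect(pm,"paddle")
# green patch
R,G,B=img[...,0],img[...,1],img[...,2]
g=roi&(G>R+25)&(G>B+5)&(z>0)&(z<.012)&(W[...,0]>.5)&(W[...,0]<.72)
rect(g,"bay")
# guide tops
gm=roi&(z>.0435)&(z<.049)&(W[...,0]>.5)&(W[...,0]<.75)&(W[...,1]<-.03)&(W[...,1]>-.45)
P=W[gm];print(len(P))
bowl=[d for d in silhouettes(p,"bowl_mid")]
for d in bowl:
    w=W[d["mask"]];w=w[(w[:,2]>.0)]
    top=w[w[:,2]>np.nanpercentile(w[:,2],80)]
    print("bowl",np.round(d["box"]),cv2.minEnclosingCircle((w[:,:2]*1000).astype(np.float32)),len(w))
# top-down view
s=0.5 # mm/px*2
im=np.zeros((500,450,3),np.uint8)
for (x,y,zz),c in zip(W[roi],p["img"][roi]):
    a=int((x-.35)*1000);b=int((0.05-y)*1000)
    if 0<=a<450 and 0<=b<500: cv2.circle(im,(b if 0 else a,b),1,tuple(int(k) for k in c[::-1]),-1)
for (x,y,zz) in P: cv2.circle(im,(int((x-.35)*1000),int((.05-y)*1000)),1,(255,0,255),-1)
cv2.imwrite("pics/top.png",im)
E
```

```text
paddle 460 ((485.66302490234375, -183.60804748535156), (99.8789291381836, 59.17988204956055), 82.45478820800781) [ 0.4834 -0.1887  0.1142]
bay 689 ((592.3692626953125, -301.11090087890625), (74.09261322021484, 97.47198486328125), 80.6260757446289) [ 0.5919 -0.3027  0.0059]
453
bowl [275. 253.  29.  27.] ((384.35638427734375, -42.25877380371094), 72.77510070800781) 639
bowl [404. 234.  28.  19.] ((800.7704467773438, -58.29741287231445), 50.4400520324707) 353
bowl [351. 242.  33.  23.] ((617.449462890625, -73.71670532226562), 49.441951751708984) 560
bowl [360. 274. 113.  94.] ((623.5430908203125, -170.0703125), 230.13150024414062) 5533Traceback (most recent call last):
  File "<stdin>", line 27, in <module>
ValueError: cannot convert float NaN to integer
```

```bash
python3 - <<'E'
from h import *
W=np.load("side0.npy");p=read_camera("side")
roi=np.zeros(W.shape[:2],bool);roi[190:330,230:430]=1
w=W[roi];col=p["img"][roi];ok=np.isfinite(w[:,2]);w=w[ok];col=col[ok]
def loc(th,o):
    R=np.array([[np.cos(th),-np.sin(th)],[np.sin(th),np.cos(th)]])
    return (w[:,:2]-o)@R
for deg in (-9,-8.5,-8,-7.5,-7,-6.5,-6):
    l=loc(np.radians(deg),np.array([.6026,-.199]))
    g=(w[:,2]>.043)&(w[:,2]<.048)&(abs(l[:,1])<.19)
    a=g&(l[:,0]>.045)&(l[:,0]<.075)&((l[:,1]<-.06)|(l[:,1]>.06));b=g&(l[:,0]<-.045)&(l[:,0]>-.075)
    print(deg,a.sum(),b.sum(),[np.round(np.r_[np.median(l[k,0]),l[k,0].std(),np.polyfit(l[k,1],l[k,0],1)[0],l[k,1].min(),l[k,1].max()],4) for k in (a,b)])
l=loc(np.radians(-7.5),np.array([.6026,-.199]))
st=(w[:,2]>.02)&(l[:,1]<-.165)&(l[:,1]>-.2)&(abs(l[:,0])<.05)
print("stop y",np.percentile(l[st,1],[2,50,98]),np.percentile(w[st,2],98))
im=np.zeros((560,560,3),np.uint8)
for (x,y),c in zip(l,col):
    a=int((x+.25)*1100);b=int((0.25-y)*1100)
    if 0<=a<560 and 0<=b<560: cv2.circle(im,(a,b),1,tuple(int(k) for k in c[::-1]),-1)
cv2.imwrite("pics/top.png",im)
E
```

```text
-9 155 206 [array([ 0.0562,  0.0038, -0.0212, -0.1837,  0.185 ]), array([-0.0591,  0.0041, -0.0246, -0.184 ,  0.1815])]
-8.5 154 205 [array([ 0.0558,  0.0031, -0.0133, -0.1843,  0.1845]), array([-0.0595,  0.0033, -0.0172, -0.1835,  0.1821])]
-8 153 205 [array([ 0.0556,  0.0026, -0.0045, -0.1848,  0.184 ]), array([-0.0598,  0.0029, -0.0084, -0.183 ,  0.1826])]
-7.5 152 206 [array([ 0.0554,  0.0025,  0.0036, -0.1853,  0.1835]), array([-0.0599,  0.0029, -0.0005, -0.1825,  0.1832])]
-7 152 207 [array([ 0.0548,  0.0029,  0.0123, -0.1858,  0.183 ]), array([-0.06  ,  0.0032,  0.0073, -0.1833,  0.1837])]
-6.5 153 208 [array([ 0.0547,  0.0036,  0.021 , -0.1863,  0.1825]), array([-0.0605,  0.0037,  0.0152, -0.1829,  0.1842])]
-6 154 210 [array([ 0.0542,  0.0045,  0.0288, -0.1867,  0.1819]), array([-0.0606,  0.0045,  0.0219, -0.1824,  0.1847])]
stop y [-0.18606402 -0.18280751 -0.17620534] 0.04517735616724802
```

View pics/top.png

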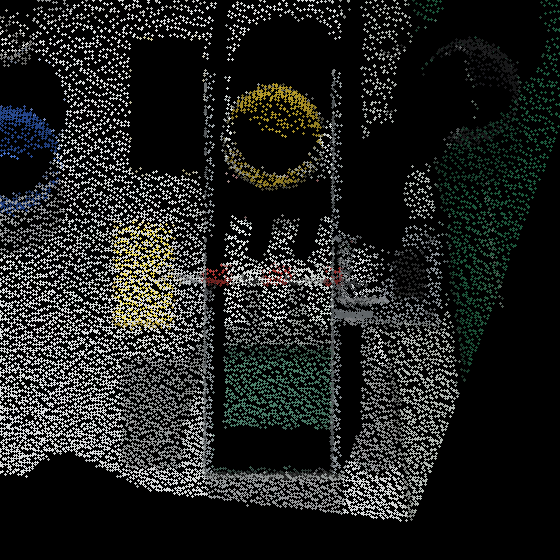

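Lane fit: yaw is about -7.6° and the origin about (0.6005, -0.199). The bowl is at lane (≈0, +126 mm), which agrees with the given sizes. Now to the transit.

Emit:
send_rows:
  deltas:
    - [[3,-4,2,0,0,2],[6,-8,4,0,0,4],[9,-12,5,0,0,6],[12,-16,5,0,0,8],[15,-20,5,0,0,10],[18,-24,5,0,0,12],[20,-28,5,0,0,14.5],[20,-32,5,0,0,14.5],[20,-36,5,0,0,14.5],[20,-40,5,0,0,14.5],[20,-44,5,0,0,14.5],[20,-44,5,0,0,14.5]]
  jaw: -1
  force: 20

```text
clock: 2.0
tcp_pos: [0.417, 0.0888, 0.2815]
orientation: [0.0, 0.07, 0.998, -0.001]
wrist_force: [-0.6, 0.5, 0.1]
finger_gap: -0.0001
```

```bash
python3 - <<'E'
from h import *
from scipy.spatial.transform import Rotation as R
s=get_state();print(s["clock"],s["tcp_pos"],s["joint_pos"],s["orientation"])
r=R.from_quat(s["orientation"],scalar_first=True);print(r.as_matrix().round(3))
print(s["finger_gap"])
# wrist pictures for later
p=read_camera("scene");save(p,"scene1.png")
a=R.from_euler('z',-7.6,degrees=True)
for tilt in (30,45):
    z=a.apply([np.sin(np.radians(tilt)),0,-np.cos(np.radians(tilt))]);y=a.apply([0,1,0]);x=np.cross(y,z)
    T=R.from_matrix(np.c_[x,y,z]);print(tilt,(T*r.inv()).as_rotvec(degrees=True).round(1))
E
```

```text
2.0 [0.41699299 0.08884624 0.28154005] [ 2.19992239e-02  1.23769920e-02 -1.93825104e-01  1.36409393e+00
 -1.15937829e-03  1.61903168e-01] [ 3.02323285e-04  6.98950679e-02  9.97554149e-01 -5.54270799e-04]
[[-0.99   0.139  0.001]
 [ 0.139  0.99  -0.001]
 [-0.001 -0.001 -1.   ]]
-5.658242118394744e-05
30 [ -4.  -29.7   0.4]
45 [ -6.1 -44.6   0.4]
```

Emit:
send_rows:
  deltas:
    - [[0,-3,0,-0.6,-4.5,0],[0,-6,0,-1.2,-9,0],[0,-9,0,-1.8,-13.5,0],[0,-12,0,-2.4,-18,0],[0,-15,0,-3,-22.5,0],[0,-18,0,-3.6,-27,0],[0,-21,0,-4.2,-31,0],[-1,-24,-1,-5,-36,0.4],[-2,-26,-2,-6.1,-44.6,0.4],[-2,-26,-3,-6.1,-44.6,0.4],[-2,-26,-3,-6.1,-44.6,0.4]]

```text
clock: 3.15
tcp_pos: [0.395, -0.1674, 0.2487]
orientation: [0.381, 0.061, 0.922, -0.026]
wrist_force: [0.9, 0.0, 0.9]
finger_gap: 0.0002
```

```bash
python3 - <<'E'
from h import *
from scipy.spatial.transform import Rotation as R
s=get_state();print(s["clock"],s["tcp_pos"],s["joint_pos"],s["orientation"])
p=read_camera("side");save(p,"side1.png")
p=read_camera("wrist");save(p,"wrist1.png")
E
```

```text
3.15 [ 0.39502894 -0.16737695  0.24867574] [-0.99740527 -0.52334957 -0.90989553  0.61026344  0.56626002 -0.69338412] [ 0.38080049  0.06128287  0.92226866 -0.02561095]
```

View pics/side1.png

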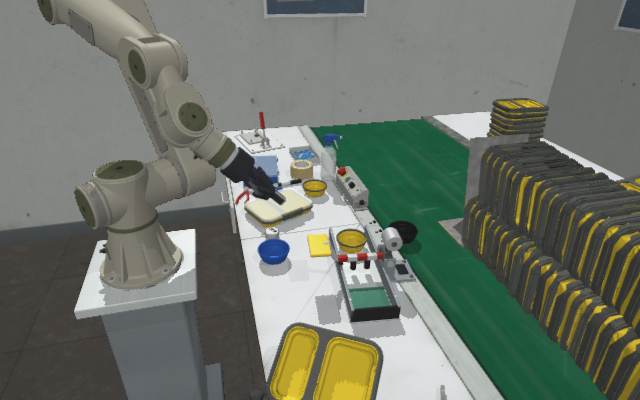

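View pics/wrist1.png

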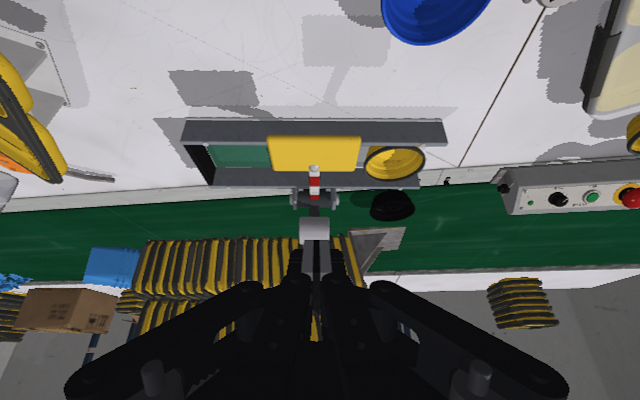

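The wrist view shows the paddle at px (314,153), with the yellow bowl to its right at (394,163). The space in front of the paddle is open. I'll descend in front of it.

Emit:
send_rows:
  deltas:
    - [[0,0,-3,0,0,0],[0,0,-6,0,0,0],[0,0,-9,0,0,0],[0,0,-12,0,0,0],[0,0,-15,0,0,0],[0,0,-18,0,0,0],[0,0,-20,0,0,0],[0,0,-21,0,0,0],[0,0,-21,0,0,0]]

```text
clock: 4.15
tcp_pos: [0.4273, -0.2266, 0.119]
orientation: [0.362, 0.049, 0.931, -0.007]
wrist_force: [0.1, -0.2, 0.8]
finger_gap: 0.0
```

```bash
cat > st.py <<'E'
from h import *
from scipy.spatial.transform import Rotation as R
s=get_state();d=s["tcp_pos"]-[.6005,-.199,0];l=R.from_euler('z',7.6,degrees=True).apply(d)
r=R.from_quat(s["orientation"],scalar_first=True)
print(s["clock"],"local",l.round(4),"tcp",s["tcp_pos"].round(4),"j",s["joint_pos"].round(2),"zaxis",r.apply([0,0,1]).round(2),"yaxis",r.apply([0,1,0]).round(2),"F",s["wrist_force"].round(1),s["ft_torque"].round(2))
E
python3 st.py
```

```text
4.15 local [-0.168  -0.0502  0.119 ] tcp [ 0.4273 -0.2266  0.119 ] j [-1.02 -0.13 -1.02  0.19  0.58 -0.76] zaxis [ 0.67 -0.05 -0.74] yaxis [0.1  1.   0.02] F [ 0.1 -0.2  0.8] [-0.02  0.59  0.01]
```

Emit:
send_rows:
  deltas:
    - [[0,0,5,0.8,6,0],[0,0,5,1.6,12,0],[0,0,5,2.4,18,0],[0,0,5,2.4,18,0],[0,0,5,2.4,18,0]]

```text
clock: 4.65
tcp_pos: [0.4261, -0.2257, 0.1683]
orientation: [0.212, 0.055, 0.976, 0.004]
wrist_force: [0.1, 1.0, 0.3]
finger_gap: 0.0001
```

```bash
python3 st.py
```

```text
4.65 local [-0.1693 -0.0495  0.1683] tcp [ 0.4261 -0.2257  0.1683] j [-0.85 -0.1  -0.67  0.7   0.3  -0.69] zaxis [ 0.41 -0.01 -0.91] yaxis [0.11 0.99 0.03] F [0.1 1.  0.3] [0.03 0.42 0.01]
```

Emit:
send_rows:
  deltas:
    - [[-1,2,0,0,0,0],[-2,4,0,0,0,0],[-2,5.2,-2,0,0,0],[-2,5.2,-5,0,0,0],[-2,5.2,-8,0,0,0],[-2,5.2,-11,0,0,0],[-2,5.2,-13,0,0,0],[-2,5.2,-13,0,0,0]]

```text
clock: 5.45
tcp_pos: [0.4011, -0.1713, 0.0343]
orientation: [0.208, 0.058, 0.976, 0.007]
wrist_force: [-1.2, 1.1, 0.2]
finger_gap: -0.0004
```

```bash
python3 st.py
```

```text
5.45 local [-0.2013  0.0011  0.0343] tcp [ 0.4011 -0.1713  0.0343] j [-0.79 -0.   -0.98  0.28  0.29 -0.63] zaxis [ 0.41 -0.01 -0.91] yaxis [0.11 0.99 0.04] F [-1.2  1.1  0.2] [0.08 0.36 0.  ]
```

Emit:
send_rows:
  deltas:
    - [[1.5,-0.2,0,0,0,0],[3,-0.4,0,0,-2,0],[4.5,-0.6,0,-0.3,-4,0],[5.5,-0.75,0,-0.6,-6,0],[6.5,-0.85,0,-1,-8,0],[7,-0.9,0,-1,-8,0],[7,-0.9,0,-1,-8,0]]

```text
clock: 6.15
tcp_pos: [0.4762, -0.1846, 0.0394]
orientation: [0.28, 0.055, 0.959, -0.001]
wrist_force: [0.3, 0.2, 0.3]
finger_gap: 0.0001
```

```bash
python3 st.py; python3 - <<'E'
from h import *
p=read_camera("side");save(p,"side2.png")
c=p["img"][170:330,200:430];cv2.imwrite("pics/side2c.png",cv2.cvtColor(cv2.resize(c,(800,556),interpolation=cv2.INTER_CUBIC),cv2.COLOR_RGB2BGR))
E
```

```text
6.15 local [-0.1251 -0.0021  0.0394] tcp [ 0.4762 -0.1846  0.0394] j [-0.73  0.08 -0.98  0.04  0.34 -0.54] zaxis [ 0.54 -0.03 -0.84] yaxis [0.11 0.99 0.03] F [0.3 0.2 0.3] [-0.04  0.46  0.01]
```

View pics/side2c.png

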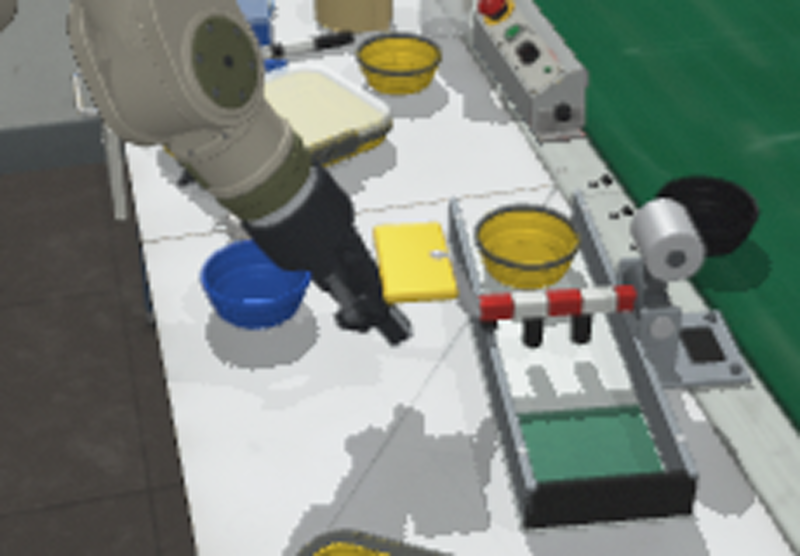

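The tip is under the paddle and there is no contact force. I'll raise it gently along the arc.

Emit:
send_rows:
  deltas:
    - [[0,0,1,0,0,0],[0.1,0,2,0,0,0],[0.2,0,2.8,0,0,0],[0.3,0,3.6,0,0,0],[0.4,0,4.4,0,0,0],[0.5,0,5.2,0,0,0],[0.6,0,6,0,0,0],[0.8,-0.1,6.8,0,0,0],[1.1,-0.15,7.5,0,0,0],[1.4,-0.2,8.3,0,0,0],[1.7,-0.2,9.1,0,0,0]]

```text
clock: 7.3
tcp_pos: [0.492, -0.186, 0.1299]
orientation: [0.279, 0.055, 0.959, -0.001]
wrist_force: [0.1, 0.5, -1.2]
finger_gap: 0.0003
```

```bash
python3 st.py; python3 - <<'E'
from h import *
p=read_camera("side");save(p,"side3.png")
c=p["img"][170:330,200:430];cv2.imwrite("pics/side3c.png",cv2.cvtColor(cv2.resize(c,(800,556),interpolation=cv2.INTER_CUBIC),cv2.COLOR_RGB2BGR))
E
```

```text
7.3 local [-0.1093 -0.0015  0.1299] tcp [ 0.492  -0.186   0.1299] j [-0.7  -0.06 -0.82  0.34  0.33 -0.51] zaxis [ 0.53 -0.03 -0.84] yaxis [0.11 0.99 0.03] F [ 0.1  0.5 -1.2] [0.04 0.69 0.02]
```

View pics/side3c.png

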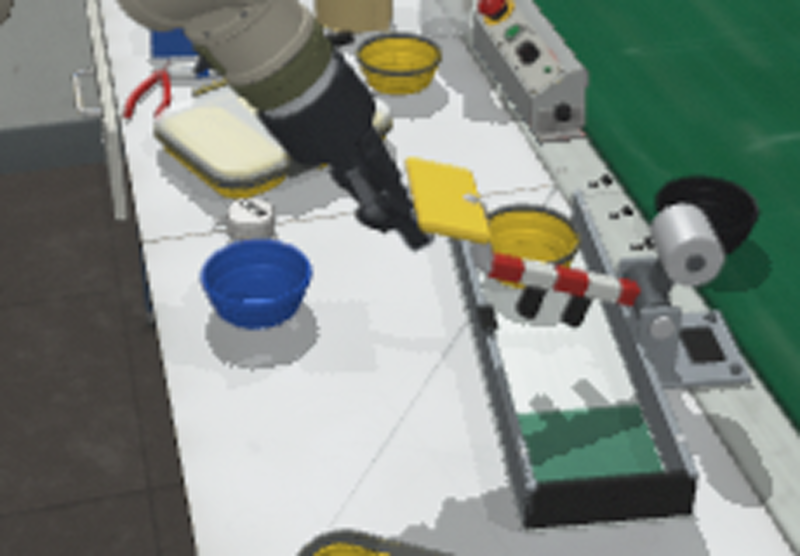

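The arm is rising on the fingertip, with about 1 N on the wrist. I'll continue along the arc.

Emit:
send_rows:
  deltas:
    - [[0.3,0,0.8,0,0,0],[0.7,-0.1,1.6,0,0,0],[1.1,-0.15,2.4,0,0,0],[1.5,-0.2,3.2,0,0,0],[2,-0.25,4,0,0,0],[2.5,-0.3,4.7,0,0,0],[3.1,-0.4,5.4,0,0,0],[3.7,-0.5,6.1,0,0,0],[4.4,-0.6,6.8,0,0,0],[5.1,-0.7,7.5,0,0,0],[5.8,-0.8,8.1,0,0,0],[6.5,-0.9,8.7,0,0,0]]

```text
clock: 8.55
tcp_pos: [0.5573, -0.1949, 0.2166]
orientation: [0.279, 0.055, 0.959, -0.0]
wrist_force: [-1.2, 0.1, -1.3]
finger_gap: 0.0003
```

```bash
python3 st.py; python3 - <<'E'
from h import *
p=read_camera("side");save(p,"side4.png")
c=p["img"][130:330,180:430];cv2.imwrite("pics/side4c.png",cv2.cvtColor(cv2.resize(c,(750,600),interpolation=cv2.INTER_CUBIC),cv2.COLOR_RGB2BGR))
E
```

```text
8.55 local [-0.0434 -0.0017  0.2166] tcp [ 0.5573 -0.1949  0.2166] j [-0.62 -0.03 -0.56  0.55  0.29 -0.43] zaxis [ 0.53 -0.03 -0.84] yaxis [0.11 0.99 0.03] F [-1.2  0.1 -1.3] [ 0.05  0.58 -0.04]
```

View pics/side4c.png

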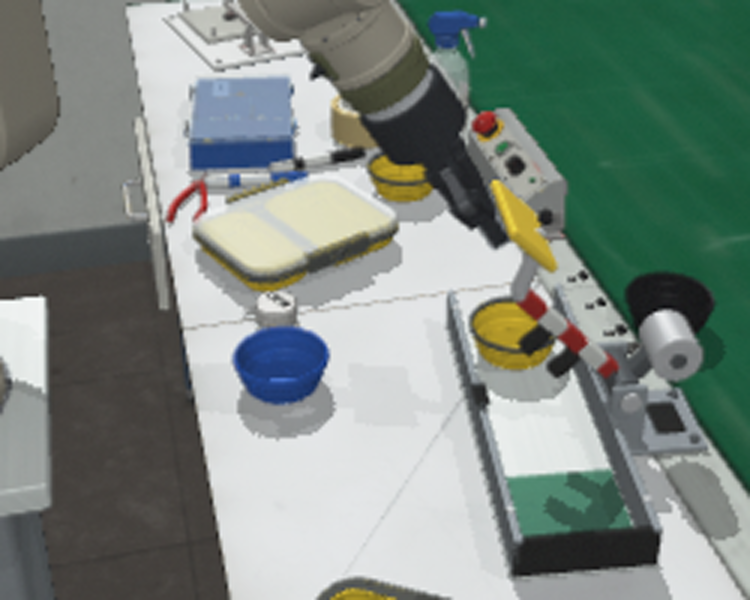

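Emit:
send_rows:
  deltas:
    - [[0.8,-0.1,0.6,0,0,0],[1.6,-0.2,1.1,0,0,0],[2.4,-0.3,1.6,0,0,0],[3.3,-0.4,2.1,0,0,0],[4.2,-0.55,2.5,0,0,0],[5.1,-0.7,2.9,0,0,0],[6,-0.8,3.2,0,0,0],[7,-0.9,3.5,0,0,0],[8,-1.1,3.7,0,0,0],[9,-1.2,3.9,0,0,0],[10,-1.3,4,0,0,0],[11,-1.5,4,0,0,0]]

```text
clock: 9.8
tcp_pos: [0.6675, -0.2098, 0.2561]
orientation: [0.279, 0.055, 0.959, -0.0]
wrist_force: [0.4, -0.7, -0.1]
finger_gap: -0.0003
```

```bash
python3 st.py; python3 - <<'E'
from h import *
p=read_camera("side");save(p,"side5.png")
c=p["img"][130:330,180:430];cv2.imwrite("pics/side5c.png",cv2.cvtColor(cv2.resize(c,(750,600),interpolation=cv2.INTER_CUBIC),cv2.COLOR_RGB2BGR))
E
```

```text
9.8 local [ 0.0678 -0.0019  0.2561] tcp [ 0.6675 -0.2098  0.2561] j [-0.52  0.14 -0.27  0.64  0.24 -0.34] zaxis [ 0.53 -0.03 -0.84] yaxis [0.11 0.99 0.03] F [ 0.4 -0.7 -0.1] [ 0.03  0.48 -0.01]
```

View pics/side5c.png

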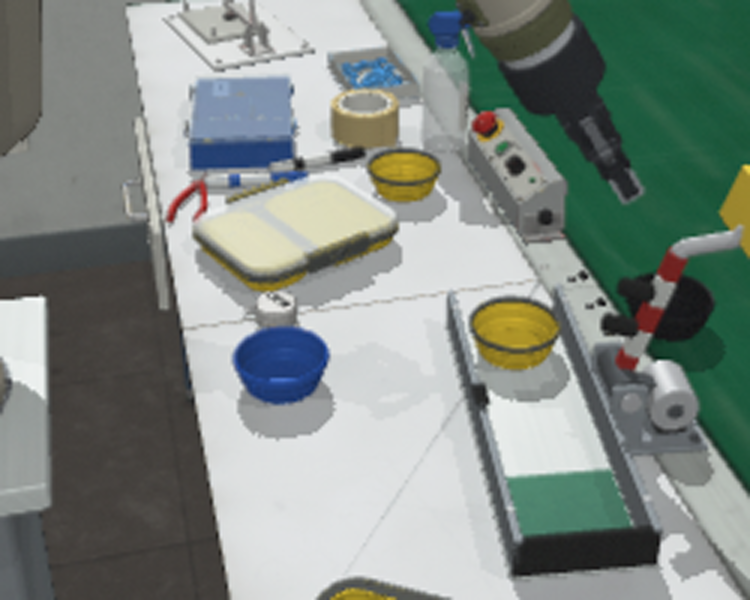

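The arm has fallen open by itself. Next I'll measure the peg intrusion, the bowl, and anything near the descent spot.

```bash
python3 - <<'E'
from h import *
from scipy.spatial.transform import Rotation as R
p=read_camera("side");W=world(p)
roi=np.zeros(W.shape[:2],bool);roi[130:330,180:430]=1
w=W[roi];w=w[np.isfinite(w[:,2])]
l=(w-[.6005,-.199,0])@R.from_euler('z',-7.6,degrees=True).as_matrix()
g=(abs(l[:,1])<.03)&(l[:,2]>.06)&(l[:,0]<.25)&(l[:,2]<.2)
for a in np.arange(.06,.2,.02):
    k=g&(l[:,2]>=a)&(l[:,2]<a+.02); print(round(a,2),k.sum(),l[k,0].min().round(3) if k.any() else None)
for d in silhouettes(p,"bowl_mid"):
    q=W[d["mask"]];q=q[np.isfinite(q[:,2])]
    q=(q-[.6005,-.199,0])@R.from_euler('z',-7.6,degrees=True).as_matrix()
    q=q[(q[:,2]>.035)&(q[:,2]<.046)]
    if len(q)>20: print(np.round(d["box"]),d["conf"],cv2.minEnclosingCircle((q[:,:2]*1000).astype(np.float32)))
k=(abs(l[:,0])<.1)&(l[:,1]>.186)&(l[:,1]<.32)&(l[:,2]>.012)
print("near descent",k.sum(),l[k].min(0) if k.any() else "",l[k].max(0) if k.any() else "")
E
```

```text
0.06 124 0.059
0.08 46 0.073
0.1 69 0.053
0.12 99 0.054
0.14 81 0.065
0.16 92 0.068
0.18 90 0.108
0.2 0 None
[275. 254.  26.  24.] 0.61 ((-240.23526000976562, 102.98213195800781), 47.815364837646484)
near descent 2 [-0.05595212  0.18604619  0.04152919] [0.06079979 0.18690997 0.04522354]
```

Emit:
send_rows:
  deltas:
    - [[-2,0,1,0,0,0],[-3.5,2,2,0,0,0],[-3.5,5,2,0.4,3,0],[-3.5,8,2,0.8,6,0],[-3,11,2,1.2,9,0],[-3,14,2,1.6,12,0],[-3,17,2,1.6,12,0],[-3,20,2,1.6,12,0],[-2.8,23,0,1.6,12,0],[-2.7,25,-2,1.6,12,0],[-2.7,25,-4,1.6,12,0],[-2.7,25,-6,1.6,12,0]]

```text
clock: 11.15
tcp_pos: [0.6389, 0.0413, 0.1953]
orientation: [0.176, 0.058, 0.983, 0.007]
wrist_force: [1.2, -0.1, -0.7]
finger_gap: 0.0001
```

```bash
python3 st.py
```

```text
11.15 local [0.0063 0.2433 0.1953] tcp [0.6389 0.0413 0.1953] j [-0.07  0.18 -0.29  0.75  0.02  0.05] zaxis [ 0.35 -0.01 -0.94] yaxis [0.11 0.99 0.03] F [ 1.2 -0.1 -0.7] [-0.01  0.28 -0.  ]
```

Emit:
send_rows:
  deltas:
    - [[0,0,-3,0,0,0],[0,0,-6,0,0,0],[0,0,-9,0,0,0],[0,0,-12,0,0,0],[0,0,-14,0,0,0],[0,0,-16,0,0,0],[0,0,-17.2,0,0,0],[0,0,-17.2,0,0,0]]

```text
clock: 11.95
tcp_pos: [0.6376, 0.0402, 0.0219]
orientation: [0.174, 0.059, 0.983, 0.007]
wrist_force: [-0.8, -0.4, 0.0]
finger_gap: -0.0001
```

```bash
python3 st.py; python3 - <<'E'
from h import *
p=read_camera("side");save(p,"side6.png")
c=p["img"][130:330,180:430];cv2.imwrite("pics/side6c.png",cv2.cvtColor(cv2.resize(c,(750,600),interpolation=cv2.INTER_CUBIC),cv2.COLOR_RGB2BGR))
E
```

```text
11.95 local [0.0051 0.242  0.0219] tcp [0.6376 0.0402 0.0219] j [-0.07  0.36 -0.53  0.33  0.02  0.05] zaxis [ 0.34 -0.01 -0.94] yaxis [0.11 0.99 0.03] F [-0.8 -0.4  0. ] [-0.05  0.39 -0.05]
```

View pics/side6c.png

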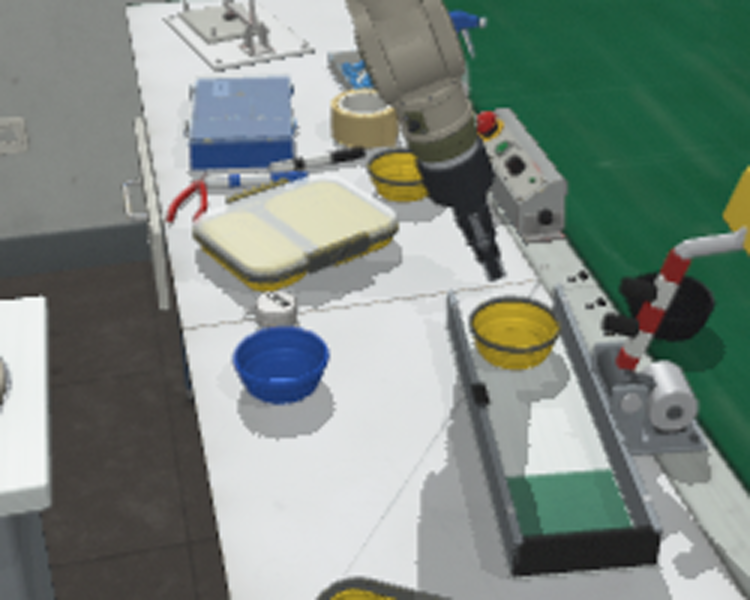

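Now I'll push along the lane, in lane direction (-0.132, -0.991).

Emit:
send_rows:
  deltas:
    - [[-0.2,-1.5,0,0,0,0],[-0.4,-3,0,0,0,0],[-0.5,-4,0,0,0,0],[-0.6,-4.6,0,0,0,0],[-0.7,-5.2,0,0,0,0],[-0.8,-5.8,0,0,0,0],[-0.85,-6.5,0,0,0,0],[-0.95,-7.2,0,0,0,0],[-1.05,-7.9,0,0,0,0],[-1.15,-8.6,0,0,0,0],[-1.25,-9.3,0,0,0,0],[-1.3,-10,0,0,0,0]]

```text
clock: 13.2
tcp_pos: [0.6264, -0.0603, 0.024]
orientation: [0.176, 0.059, 0.983, 0.007]
wrist_force: [-0.0, 0.6, 0.5]
finger_gap: -0.0001
```

```bash
python3 st.py; python3 - <<'E'
from h import *
p=read_camera("side");save(p,"side7.png")
c=p["img"][130:330,180:430];cv2.imwrite("pics/side7c.png",cv2.cvtColor(cv2.resize(c,(750,600),interpolation=cv2.INTER_CUBIC),cv2.COLOR_RGB2BGR))
E
```

```text
13.2 local [0.0073 0.1409 0.024 ] tcp [ 0.6264 -0.0603  0.024 ] j [-0.26  0.34 -0.56  0.33  0.08 -0.13] zaxis [ 0.35 -0.01 -0.94] yaxis [0.11 0.99 0.03] F [-0.   0.6  0.5] [0.15 0.31 0.05]
```

View pics/side7c.png

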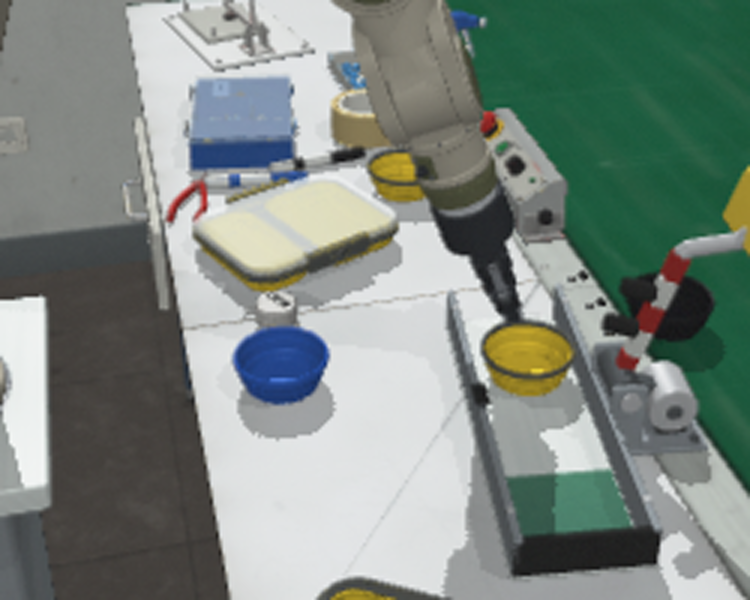

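The bowl slides upright with under 1 N. I'll keep pushing.

Emit:
send_rows:
  deltas:
    - [[-0.1,-0.9,0,0,0,0],[-0.25,-1.8,0,0,0,0],[-0.35,-2.7,0,0,0,0],[-0.5,-3.6,0,0,0,0],[-0.6,-4.5,0,0,0,0],[-0.7,-5.4,0,0,0,0],[-0.85,-6.3,0,0,0,0],[-0.95,-7.2,0,0,0,0],[-1.05,-8.1,0,0,0,0],[-1.2,-9,0,0,0,0],[-1.3,-9.9,0,0,0,0],[-1.4,-10.6,0,0,0,0]]

```text
clock: 14.45
tcp_pos: [0.6125, -0.1669, 0.0241]
orientation: [0.176, 0.059, 0.983, 0.007]
wrist_force: [-0.2, 1.3, -0.5]
finger_gap: 0.0001
```

```bash
python3 st.py; cat > bowl.py <<'E'
from h import *
import sys
from scipy.spatial.transform import Rotation as R
p=read_camera("side");W=world(p);n=sys.argv[1];save(p,n+".png")
c=p["img"][130:330,180:430];cv2.imwrite("pics/"+n+"c.png",cv2.cvtColor(cv2.resize(c,(750,600),interpolation=cv2.INTER_CUBIC),cv2.COLOR_RGB2BGR))
l=(W-[.6005,-.199,0])@R.from_euler('z',-7.6,degrees=True).as_matrix()
img=cv2.cvtColor(p["img"],cv2.COLOR_RGB2HSV)
m=(abs(l[...,0])<.053)&(l[...,1]>-.172)&(l[...,1]<.19)&(l[...,2]>.008)&(l[...,2]<.048)
y=m&(img[...,0]>15)&(img[...,0]<35)&(img[...,1]>110)
if y.sum():
    q=l[y];print("yellow",y.sum(),q.min(0).round(3),q.max(0).round(3))
q=l[m&(l[...,2]>.03)];print("rim",len(q),np.percentile(q,2,axis=0).round(3),np.percentile(q,98,axis=0).round(3))
E
python3 bowl.py side8
```

```text
14.45 local [0.0077 0.0334 0.0241] tcp [ 0.6125 -0.1669  0.0241] j [-0.46  0.36 -0.53  0.37  0.15 -0.32] zaxis [ 0.35 -0.01 -0.94] yaxis [0.11 0.99 0.03] F [-0.2  1.3 -0.5] [0.16 0.4  0.05]
yellow 500 [-0.033 -0.071  0.008] [0.053 0.024 0.045]
rim 272 [-0.036 -0.07   0.03 ] [0.052 0.025 0.045]
```

View pics/side8c.png

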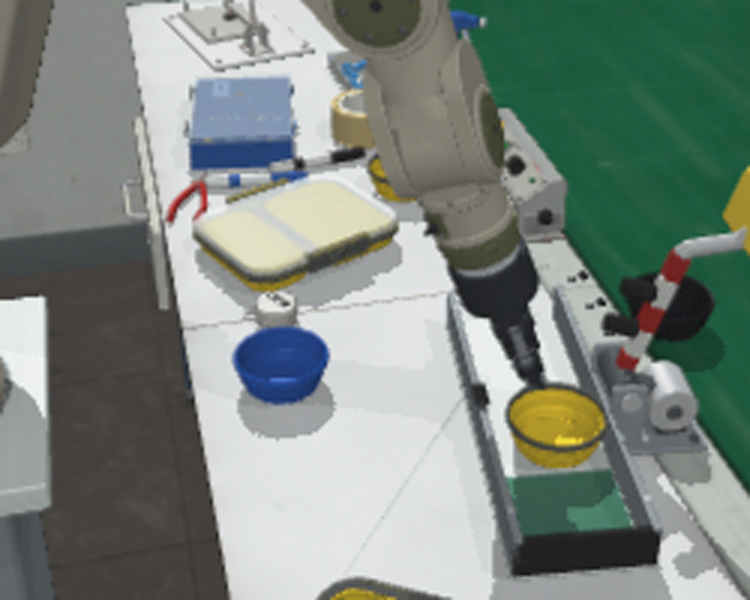

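Emit:
send_rows:
  deltas:
    - [[0.1,-0.8,0,0,0,0],[0.2,-1.6,0,0,0,0],[0.3,-2.5,0,0,0,0],[0.35,-3.4,0,0,0,0],[0.2,-4.2,0,0,0,0],[0.1,-5,0,0,0,0],[0,-5.8,0,0,0,0],[-0.1,-6.6,0,0,0,0],[-0.2,-7.4,0,0,0,0],[-0.3,-8.1,0,0,0,0],[-0.35,-8.7,0,0,0,0],[-0.4,-9.1,0,0,0,0]]

```text
clock: 15.7
tcp_pos: [0.6085, -0.2575, 0.0241]
orientation: [0.176, 0.059, 0.983, 0.007]
wrist_force: [-0.1, 1.0, 0.0]
finger_gap: 0.0001
```

```bash
python3 st.py;python3 bowl.py side9
```

```text
15.7 local [ 0.0157 -0.0569  0.0241] tcp [ 0.6085 -0.2575  0.0241] j [-0.61  0.41 -0.44  0.43  0.19 -0.46] zaxis [ 0.35 -0.01 -0.94] yaxis [0.11 0.99 0.03] F [-0.1  1.   0. ] [0.11 0.32 0.04]
yellow 540 [-0.034 -0.162  0.008] [ 0.053 -0.07   0.042]
rim 312 [-0.036 -0.162  0.03 ] [ 0.052 -0.064  0.045]
```

View pics/side9c.png

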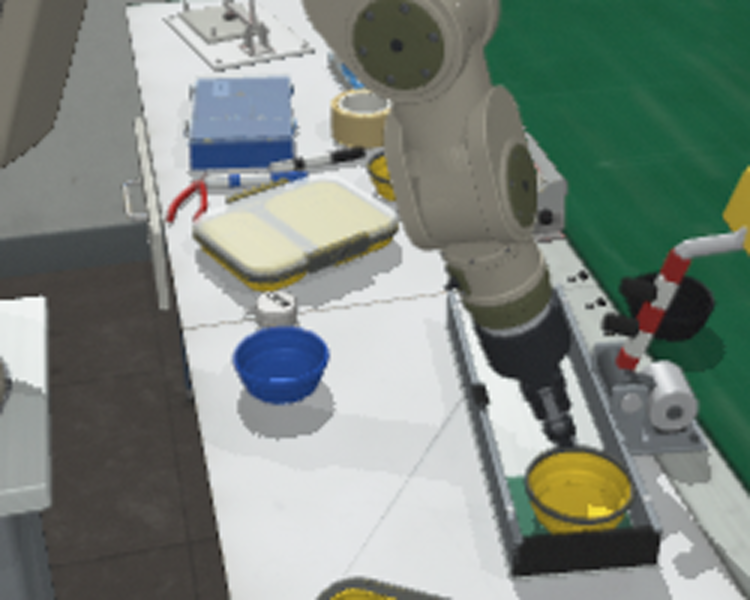

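Emit:
send_rows:
  deltas:
    - [[-0.05,-0.3,0,0,0,0],[-0.08,-0.6,0,0,0,0],[-0.08,-0.6,0,0,0,0],[0,0.2,0,0,0,0],[0.1,1,0,0,0,0],[-0.2,1.5,0.5,0,0,0],[-0.8,1.5,2,0,0,0],[-1.5,1.5,4,0,0,0],[-2.5,1.5,7,0,0,0],[-4,1.5,10,0,0,0],[-6,1.5,13,0,0,0],[-8,1.5,16,0,0,0]]

```text
clock: 16.95
tcp_pos: [0.5277, -0.2408, 0.1855]
orientation: [0.176, 0.058, 0.983, 0.007]
wrist_force: [0.1, -1.7, 0.4]
finger_gap: -0.0002
```

Emit:
send_rows:
  deltas:
    - [[-2,3,2,0,0,0],[-4,6,3,0,0,0],[-6,10,3,0,0,0],[-8,14,3,0,0,0],[-8,18,3,0,0,0],[-8,20,3,0,0,0],[-8,20,3,0,0,0],[-8,20,3,0,0,0]]

```text
clock: 17.75
tcp_pos: [0.4485, -0.0413, 0.2145]
orientation: [0.177, 0.058, 0.983, 0.007]
wrist_force: [0.2, 1.4, 0.1]
finger_gap: 0.0004
```

```bash
python3 st.py;python3 bowl.py side10
```

```text
17.75 local [-0.1715  0.1362  0.2145] tcp [ 0.4485 -0.0413  0.2145] j [-0.35 -0.21 -0.62  0.82  0.11 -0.21] zaxis [ 0.35 -0.01 -0.94] yaxis [0.11 0.99 0.03] F [0.2 1.4 0.1] [ 0.02  0.27 -0.03]
yellow 493 [-0.033 -0.168  0.008] [ 0.053 -0.075  0.044]
rim 294 [-0.036 -0.168  0.03 ] [ 0.052 -0.076  0.043]
```

View pics/side10c.png

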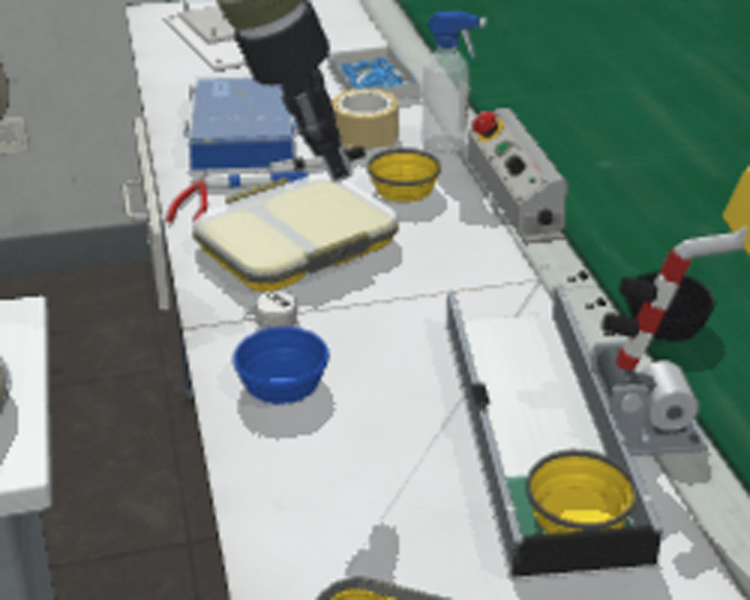

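The bowl's rim spans lane y from -168 to -75 mm, so its centre is at about -121.5 mm, on the bay centre. It stands upright, the barrier is still raised, and the robot is clear.

```bash
python3 -c "
from workcell import *
print(hand_in())"
```

```text
the job is handed in; nothing more can be done
None
```

I've handed the job in: the barrier arm is up and stays up by itself, and the yellow bowl stands on the green bay. `hand_in` gives no verdict, so this rests on my own last checks.

- **Barrier:** I pushed the paddle up from below with the closed fingertips, past the balance point. It then fell open away from the robot and was still raised in the last picture.
- **Bowl:** I pushed it along the lane, past the raised arm, with the outside of the closed fingers. The last picture shows it upright, with its centre at about -121 mm along the lane; the bay centre is at -121 mm. It sits about 8 mm towards the far guide, still between the guides.
- **Forces and time:** The readings I saw between moves stayed below about 2 N, and the clock stood at about 18 s of the allowed 58 s.
- **Other things:** In the side view nothing else on the bench looks moved. I compared pictures by eye and did not measure each item.

My first try at lowering the tool in front of the paddle, tilted 45°, was out of the arm's reach. The tip drifted beside the paddle and stopped about 20 mm short of it, with no contact force. I backed off and used a steeper tool angle.

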